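Set the jar shelf on the tea cupboard's door

ROBOT

A 6-joint arm with a two-finger parallel gripper is mounted at the origin on the work surface. World frame = base frame: x ahead of the robot, y to its left, z up, the work surface at z = 0. Lengths are in mm, angles in rad, forces in N, time in s.
With the tool pointing down it reaches from about 200 to 875 mm from the base axis. Payload 3.4 kg.
Tool frame: the origin (TCP) lies midway between the tips of the shut fingers; the grasp point (between the pads) lies 19 mm behind it; z points along the fingers, x is the direction in which the jaws open and shut, and the axes are right-handed (so a half turn about z gives the same grasp; the last joint's range is limited). The gripper opens to 94 mm and grips with 3 to 60 N. Pads are 16 mm wide; open, the fingers measure 119 mm over their backs; the gripper's body (75 mm by 177 mm) begins 78 mm behind the grasp point.
Start: joints at [-1.344, 0.276, 1.505, -0, 1.361, -0.121], TCP at [195.978, -540.609, 205.493] pointing down, gripper open.
Joint ranges: [-2.89, 2.89], [-0.75, 2.08], [0.22, 2.7], [-1.18, 4.32], [0.11, 2.71], [-2.7, 2.7]. Speed limits (rad/s): [2.57, 2.57, 3.14, 3.14, 3.14, 3.14].

INTERFACE

Orientations are given as a unit quaternion [x, y, z, w].
In Python, from plant import observe, read_camera, close_job gives the robot as it stands.
- The arm moves only by the tool play_rows, never from a script. Its arguments are lists of equal length, an entry for each row: "hand": the closure in counts, from 0 (fully open) to 255 (shut); "delta_pos": the shift along the world's x, y, z in mm, a list of three; "spin": the turn about the world's z in rad. In form: {"hand": [hand, ...], "delta_pos": [[tx, ty, tz], ...], "spin": [spin, ...]}. A call has 1 to 8 rows; each row is the pose to reach, as a shift and turn from the pose commanded when the call began; what a row does not reach only later rows make up. A row lasts 1/12 s, in which the tool goes at most 41.7 mm and 7.16 degrees, less where a joint would pass 70% of its speed; a pose out of reach is approached as far as the arm can. A call with a gripper value outside its range is refused whole. The fingers move at their own pace and stop on an object; "grip_force" is the grip in N (left out, the last holds). Time passes only in rows, so rows that repeat a pose let the fingers close. It gives the time, the measured TCP pose, the force and the opening at its end, in the units of the state.
- observe(): the state, without advancing time (a new reading comes with each control period).
- read_camera(name): name is "scene" or "top" or "wrist"; returns a dict with "color" (420x560x3 uint8, red, green, blue), "fovy" (degrees; the focal length in pixels is half the picture's height over the tangent of half this angle, whatever the lens; pixels are square), "cx", "cy" (the principal point, pixels), "extrinsics" (4x4, takes a point from camera to world coordinates). Camera axes: x right, y down, z forward; pixel columns grow to the right and rows downward; lengths in mm; the calibration is good to about 2 mm. A picture is of the moment at which its call begins. There is no depth.
- close_job(): hands the job in, once; it reports no verdict.
The state is a dict: "clock": time; "joints": joint angles; "dq": joint speeds; "effort": joint torques, N m; "ee_pos": TCP position; "orientation": TCP orientation; "contact_force": force on the tool from outside, world axes, zero at the start; "torque": the same for the moment, N m; "opening": finger opening in mm.
Only numpy, scipy, OpenCV 4.12 (cv2) and the standard library are available. Lean on these libraries where they do the work, as an engineer would, in place of code of your own. Each camera call takes 0.05 s, during which the arm holds its last target.

TASK

Swing the oak tea cupboard's door wide open by its bar handle; on its inside an empty jar shelf hangs on a sliding leg that drops down its rail as soon as it is let go. Part-squeeze the leg's thumb bar and cam lever together to lift the shelf until the top edge of the leg's collar is level with the dark mark on the rail, and only then, holding it there, squeeze the lever fully closed. Finish still holding thumb bar and closed lever squeezed in the gripper with the shelf at the mark and the door wide open, and leave the other things in the nook where they are.

Things in the scene. Friction and masses are not known exactly. Their poses are not given: they have to be found in the camera images.
- door (a joint): door angle about its upright hinge, rad: 0 shut, 1.57 square to the cupboard, stop at 1.75. The door is 262 mm wide, 15 mm thick, its lower edge 24 mm and its upper edge 278 mm above the slab; it turns clockwise seen from above as it opens, swings easily (about 0.1 N m of friction) and stays where it is left
- door_hinge (a point): the oak tea cupboard stands fixed on the slab, 170 mm deep, 270 mm wide, 290 mm high. This is a point on the door's upright hinge axis, at the outer face, level with the door's upper edge; turns with the door: x points from the outer face through the door to its inner face, y from the free edge to the hinge, z up
- door_handle (a point): place to grip on the door's upright round bar handle: on the bar's axis, 35 mm out from the outer face, 26 mm from the free edge, 254 mm above the slab. The bar is 11 mm thick and runs from 181 to 271 mm above the slab. Same axes as door_hinge
- leg (a joint): height of the sliding leg on its rail, m: 0 resting at the bottom, 0.085 with its collar level with the mark, stop at 0.13. With the lever open the leg (leg, shelf, thumb bar and lever together about 0.2 to 0.35 kg) slides down by its own weight
- leg_top (a point): front centre of the upper edge of the leg's collar, the edge to set level with the mark; 126 mm above the slab with the leg at the bottom. The jar shelf at the leg's foot is a steel tray 180 mm wide reaching 78 mm out from the door's inner face
- mark (a point): the mark: lower edge of the dark 3 mm line round the upright flat steel rail on the door's inner face, 211 mm above the slab, 130 mm from the hinge axis
- thumb_bar: fixed grip of the leg: flat steel bar 12 mm thick (y), 18 mm high (z), sticking 98 mm straight out from the door's inner face. Origin: place to grip, 67 mm out from that face, 17 mm below leg_top (109 mm above the slab with the leg down). x points away from the inner face, y to the hinge, z up. The tray's floor is 65 mm and its rim 41 mm below this origin
- paddle: handle of the cam lever: flat aluminium paddle 66 mm long, 10 mm thick, 18 mm high, beside the thumb bar on its -y side. It turns on an upright pin 40 mm nearer the door and 17 mm to -y of thumb_bar's origin. Bar and paddle together measure over their outer faces, where gripped: closed 30 mm (parallel), at 0.3 rad 46 mm, wide open 61 mm (67 at its tip). Origin: on the paddle beside thumb_bar's origin
- lever (a joint): angle of the cam lever, rad: 0 closed, 0.5 wide open. It is stiff (about 0.32 N m, some 6 N where the fingers press) and stays where it is left, so a part squeeze grips the leg without clamping it; below about 0.15 rad the cam bites on the rail and clamps the leg
- kettle: bystander: copper-toned kettle, 170 mm across, arch handle to 230 mm high. Origin: centre of its underside
- teapot: bystander: pale blue teapot, 140 mm across, 136 mm high. Origin: centre of its underside
- pepper_mill: bystander: wooden pepper mill, 58 mm across, 201 mm high, standing beside the cupboard. Origin: centre of its underside
- sugar_shaker: bystander: frosted sugar shaker with steel cap, 72 mm across, 124 mm high. Origin: centre of its underside
- trivet: bystander: round steel wire trivet, 148 mm across, 16 mm high. Origin: centre of its underside
- tea_jar: bystander: white jar, 90 mm across, 150 mm high. Origin: centre of its underside

How it is judged:
By the outcome, as a careful person would: the job done as asked, in the order asked, and still so for the second after the job is handed in, while the arm keeps its last pose, push and grip.
It also fails if it takes over 56 s, if anything falls off the work surface, if the arm or the gripper's body presses on something with over 40 N, if the wrist force passes 120 N, or if a joint passes its speed limit or range.

## Working session

There is one attempt and no reset: what is moved stays moved. The work goes in short steps, Python scripts to look and compute and a tool call to move; the robot and the scene stay as the last step left them, time stands still between calls to the robot, and variables do not carry over. Pictures are saved under pics/ and viewed, and the job is handed in when it is done.

Besides the shell and the picture viewer there is one more tool, called after "Call:" as name([rows], argument=value, ...), one row to a line, values as JSON. play_rows: Moves the arm, as the interface text tells. Its arguments: {"type":"object","properties":{"hand":{"type":"array"},"delta_pos":{"type":"array"},"spin":{"type":"array"},"grip_force":{"type":"number"}},"required":["hand","delta_pos","spin"]}

```bash
mkdir -p pics; cat > h.py <<'E'
import numpy as np, cv2
from plant import observe, read_camera
def snap(n,tag):
    r=read_camera(n); cv2.imwrite(f'pics/{tag}.png',r['color'][:,:,::-1]); np.savez(f'pics/{tag}.npz',**r); return r
def load(tag): return dict(np.load(f'pics/{tag}.npz'))
def ray(r,u,v):
    f=210/np.tan(np.radians(float(r['fovy']))/2); T=np.array(r['extrinsics'])
    d=T[:3,:3]@np.array([(u-r['cx'])/f,(v-r['cy'])/f,1]); return T[:3,3],d/np.linalg.norm(d)
def atz(r,u,v,z):
    o,d=ray(r,u,v); return o+d*(z-o[2])/d[2]
def proj(r,p):
    f=210/np.tan(np.radians(float(r['fovy']))/2); T=np.array(r['extrinsics'])
    c=T[:3,:3].T@(np.array(p)-T[:3,3]); return np.array([float(r['cx'])+f*c[0]/c[2],float(r['cy'])+f*c[1]/c[2]])
def tri(r1,p1,r2,p2):
    o1,d1=ray(r1,*p1);o2,d2=ray(r2,*p2)
    s=np.linalg.lstsq(np.c_[d1,-d2],o2-o1,rcond=None)[0]
    a=o1+d1*s[0];b=o2+d2*s[1]; return (a+b)/2,np.linalg.norm(a-b)
E
python3 - <<'E'
from h import *
for n in ['scene','top','wrist']:
    r=snap(n,n+'0'); print(n,r['fovy'],r['cx'],r['cy'],np.round(r['extrinsics'],3).tolist())
o=observe(); print({k:np.round(v,3).tolist() for k,v in o.items()})
E
```

```text
scene 44.065074612659885 287.34243408739866 211.5427742577936 [[-0.862, 0.479, -0.165, 811.152], [0.507, 0.81, -0.294, 456.936], [-0.007, -0.337, -0.941, 1504.471], [0.0, 0.0, 0.0, 1.0]]
top 45.774238460073455 268.3827246670352 219.5239498760438 [[-0.014, -0.981, 0.195, 312.83], [-1.0, 0.014, -0.001, 53.837], [-0.002, -0.195, -0.981, 1461.268], [0.0, 0.0, 0.0, 1.0]]
wrist 67.30712809014388 283.3993975539033 212.06056715640142 [[0.341, -0.914, -0.219, 259.4], [-0.94, -0.332, -0.078, -517.436], [-0.001, 0.233, -0.972, 383.459], [0.0, 0.0, 0.0, 1.0]]
{'clock': 0.15, 'joints': [-1.344, 0.276, 1.506, -0.0, 1.361, -0.121], 'dq': [0.002, -0.002, -0.001, 0.001, -0.002, -0.0], 'effort': [0.002, -40.493, -23.743, 0.07, 0.031, -0.0], 'ee_pos': [195.891, -540.197, 204.854], 'orientation': [0.819, -0.574, -0.0, -0.0], 'contact_force': [0.461, -0.776, 0.337], 'torque': [0.018, 0.034, -0.01], 'opening': 94.377}
```

View pics/scene0.png

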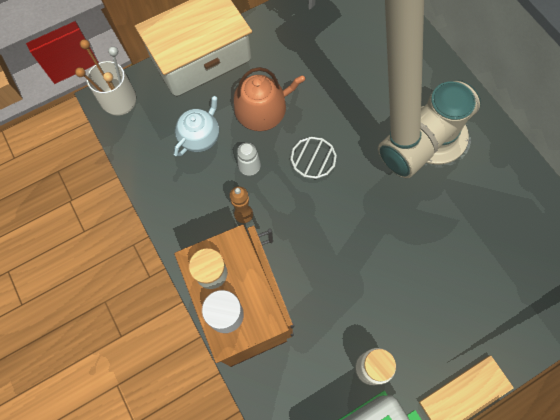

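View pics/top0.png

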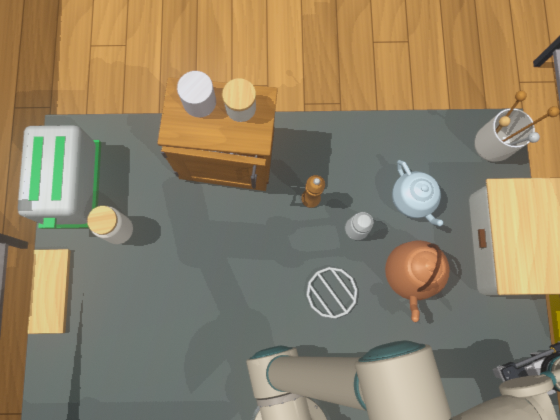

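View pics/wrist0.png

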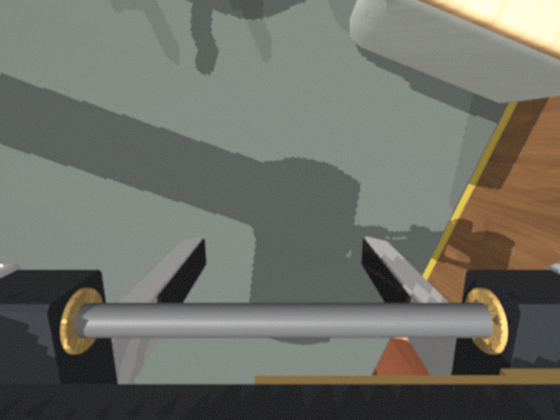

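```bash
python3 - <<'E'
import cv2
a=cv2.imread('pics/top0.png')[60:220,140:340]; cv2.imwrite('pics/top0z.png',cv2.resize(a,None,fx=4,fy=4,interpolation=2))
b=cv2.imread('pics/scene0.png')[180:370,160:310]; cv2.imwrite('pics/scene0z.png',cv2.resize(b,None,fx=3,fy=3,interpolation=2))
E
```

```text
(no output)
```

View pics/top0z.png

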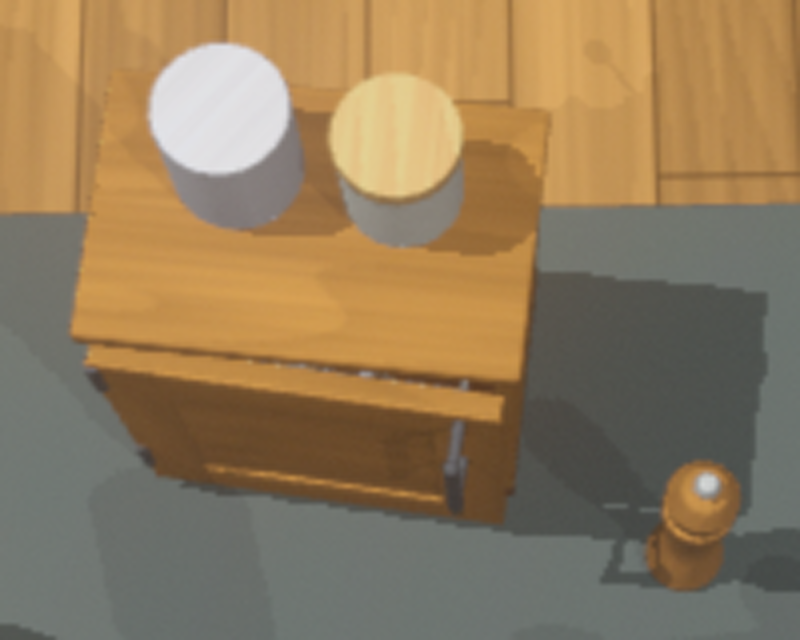

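View pics/scene0z.png

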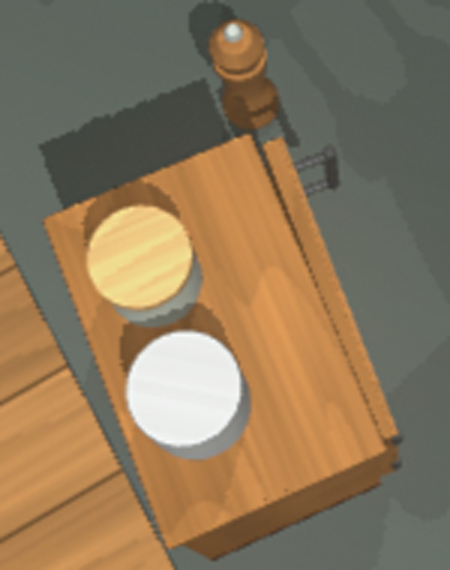

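```bash
python3 - <<'E'
from h import *
t=load('top0');s=load('scene0')
T=lambda x,y:(140+x/4,60+y/4); S=lambda x,y:(160+x/3,180+y/3)
for n,a,b in [('hinge',T(87,362),S(398,437)),('free',T(502,420),S(285,138))]:
    print(n,atz(t,*a,278).round(1),atz(s,*b,278).round(1),[x if np.isscalar(x) else x.round(1) for x in tri(t,a,s,b)])
H=(atz(t,*T(87,362),278)+atz(s,*S(398,437),278))/2; F=(atz(t,*T(502,420),278)+atz(s,*S(285,138),278))/2
print(np.linalg.norm(H-F))
for n,a in [('cl',(72,337)),('cr',(518,382)),('br',(550,108)),('bl',(110,70))]: print(n,atz(t,*T(*a),290).round(1))
y=(H-F)/262; y/=np.linalg.norm(y); x=np.array([y[1],-y[0],0]); print('y',y,'x',x)
p=H-y*236-x*35; p[2]=254; print('handle',p)
for z in (271,181):
    p[2]=z; a=proj(t,p);b=proj(s,p); print(z,(a-[140,60])*4,(b-[160,180])*3)
for z,c in ((201,(707,485)),(0,(685,580))): print('mill',atz(t,*T(*c),z))
E
```

```text
hinge [727.2 316.1 278. ] [728.4 323.2 278. ] [array([729.2, 320.2, 267.8]), np.float64(4.80682410085176)]
free [685.7  57.7 278. ] [684.6  65.7 278. ] [array([685.8,  60.4, 270.4]), np.float64(6.780194218021698)]
261.4156881938812
cl [739.3 323.1 290. ]
cr [706.1  47.5 290. ]
br [887.4  24.6 290. ]
bl [917.7 304.1 290. ]
y [0.163115   0.98660706 0.        ] x [ 0.98660706 -0.163115    0.        ]
handle [654.75947341  92.48037337 254.        ]
271 [446.71662161 472.00604385] [332.66122152 149.63579773]
181 [451.41018981 509.4683282 ] [336.43075878 180.5229338 ]
mill [663.53396059 -75.8211185  201.        ]
mill [645.67931637 -77.48834913   0.        ]
```

Call:
play_rows([
  [0, 0, 20],
  [0, 10, 60],
  [10, 30, 100],
  [30, 65, 130],
  [50, 105, 145],
  [70, 145, 145],
  [90, 185, 145],
  [110, 225, 145],
], hand=[0, 0, 0, 0, 0, 0, 0, 0], spin=[0.1, 0.2, 0.3, 0.4, 0.5, 0.6, 0.7, 0.8], grip_force=15)

```text
clock: 0.82
ee_pos: [295.1, -336.8, 350.7]
orientation: [0.978, -0.208, 0.001, 0.0]
contact_force: [1.0, 0.4, 0.2]
opening: 94.1
```

Call:
play_rows([
  [20, 35, 0],
  [40, 70, 0],
  [62, 105, 0],
  [85, 140, 0],
  [108, 175, 0],
  [130, 210, 0],
  [152, 245, 0],
  [175, 280, 0],
], hand=[0, 0, 0, 0, 0, 0, 0, 0], spin=[0.1, 0.2, 0.3, 0.4, 0.5, 0.6, 0.7, 0.8])

```text
clock: 1.48
ee_pos: [469.8, -56.4, 350.2]
orientation: [0.982, 0.19, 0.0, 0.0]
contact_force: [0.3, -0.6, 0.3]
opening: 94.0
```

Call:
play_rows([
  [20, 20, 0],
  [40, 40, 0],
  [60, 60, 0],
  [80, 80, 0],
  [95, 95, 0],
  [105, 110, 0],
  [114, 120, 0],
  [119, 125, 0],
], hand=[0, 0, 0, 0, 0, 0, 0, 0], spin=[0.12, 0.24, 0.36, 0.48, 0.6, 0.72, 0.84, 0.95])

```text
clock: 2.15
ee_pos: [589.3, 68.1, 349.2]
orientation: [0.786, 0.619, -0.0, -0.001]
contact_force: [-0.5, -0.7, 0.4]
opening: 93.9
```

Call:
play_rows([
  [0, 0, 0],
  [0, 0, 0],
  [0, 0, 0],
], hand=[0, 0, 0], spin=[0.08, 0.08, 0.08])

```text
clock: 2.4
ee_pos: [588.4, 66.5, 349.8]
orientation: [0.763, 0.646, -0.0, -0.0]
contact_force: [-1.0, -0.3, 0.4]
opening: 94.1
```

```bash
python3 - <<'E'
from h import *
for n in ['wrist','top','scene']: r=snap(n,n+'1')
o=observe(); print({k:np.round(v,3).tolist() for k,v in o.items()})
E
```

```text
{'clock': 2.55, 'joints': [-0.005, 0.261, 1.178, 0.0, 1.703, -1.411], 'dq': [-0.0, -0.001, -0.001, 0.0, 0.001, -0.007], 'effort': [0.09, -40.87, -25.22, 0.003, 0.072, 0.01], 'ee_pos': [588.27, 66.254, 350.256], 'orientation': [0.763, 0.646, 0.0, -0.0], 'contact_force': [-0.996, -0.092, 0.406], 'torque': [0.083, -0.161, 0.066], 'opening': 93.977}
```

View pics/wrist1.png

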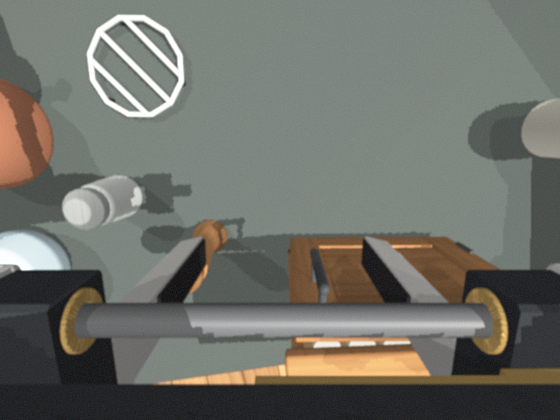

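View pics/top1.png

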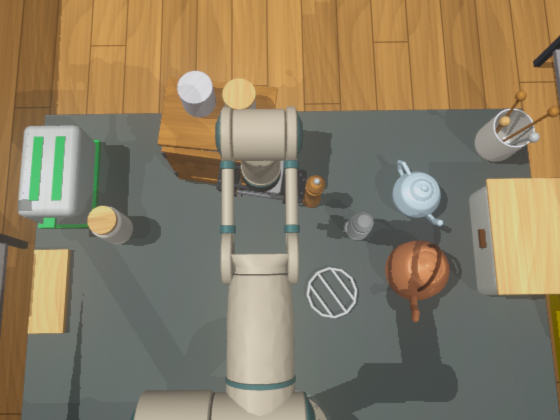

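```bash
python3 - <<'E'
from h import *
a=cv2.imread('pics/wrist1.png')[220:385,270:500]; cv2.imwrite('pics/wrist1z.png',cv2.resize(a,None,fx=3.4,fy=3.4,interpolation=2))
r=load('wrist1'); print(np.round(r['extrinsics'],3).tolist())
p=np.array([654.8,92.5,0])
for z in (271,181): p[2]=z; print(z,proj(r,p),(proj(r,p)-[270,220])*3.4)
for H in ([727.8,319.6,278],[685.1,61.7,278]): print(proj(r,H),(proj(r,H)-[270,220])*3.4)
E
```

```text
[[0.165, 0.959, 0.229, 522.547], [0.986, -0.16, -0.039, 77.667], [-0.001, 0.232, -0.973, 528.581], [0.0, 0.0, 0.0, 1.0]]
271 [324.53126239 284.90167026] [185.40629212 220.6656789 ]
181 [314.78132715 249.64390288] [152.2565123 100.7892698]
[588.9820776  324.21126966] [1084.53906383  354.31831683]
[295.88946056 324.47106466] [ 88.0241659  355.20161985]
```

View pics/wrist1z.png

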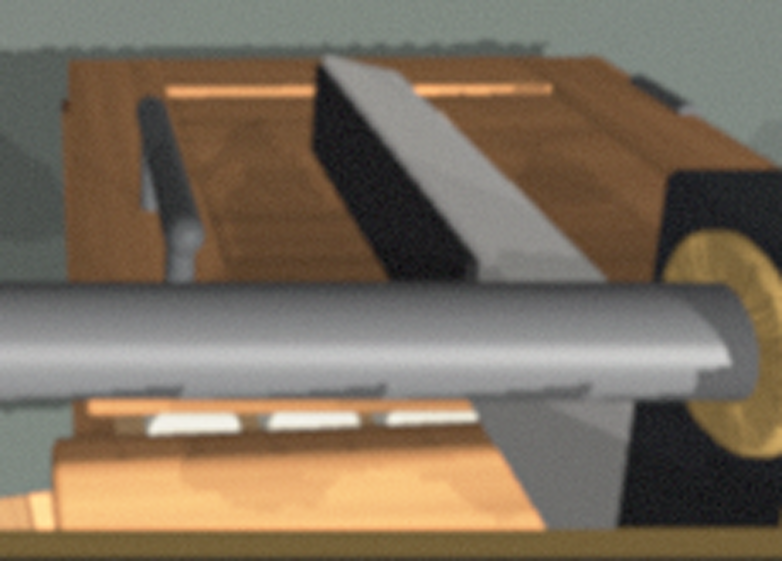

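Call:
play_rows([
  [15, 6, 0],
  [40, 16, 0],
  [60, 24, -10],
  [66.5, 26, -30],
  [66.5, 26, -60],
  [66.5, 26, -90],
  [66.5, 26, -110],
  [66.5, 26, -115],
], hand=[0, 40, 60, 80, 80, 80, 80, 80], spin=[0, 0, 0, 0, 0, 0, 0, 0])

```text
clock: 3.22
ee_pos: [652.6, 92.1, 230.9]
orientation: [0.763, 0.646, -0.003, -0.002]
contact_force: [0.5, -0.0, -0.3]
opening: 64.3
```

```bash
python3 - <<'E'
from h import *
for n in ['wrist']: r=snap(n,n+'2')
o=observe(); print({k:np.round(v,3).tolist() for k,v in o.items()})
E
```

```text
{'clock': 3.267, 'joints': [0.035, 0.397, 1.256, 0.0, 1.494, -1.371], 'dq': [0.002, -0.022, -0.074, -0.0, 0.035, -0.006], 'effort': [0.15, -50.151, -25.474, 0.01, -0.051, 0.004], 'ee_pos': [653.2, 92.126, 232.073], 'orientation': [0.763, 0.646, -0.002, -0.002], 'contact_force': [-0.792, -0.299, -0.458], 'torque': [0.088, -0.102, -0.061], 'opening': 64.515}
```

View pics/wrist2.png

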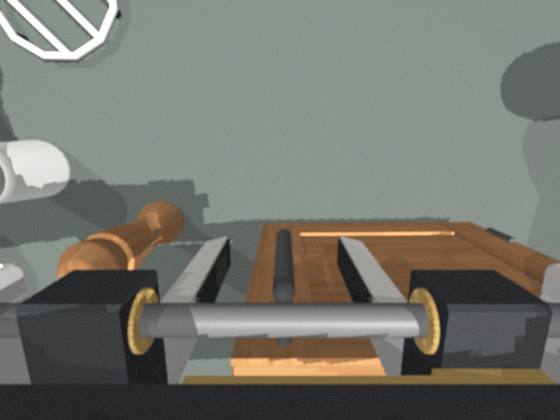

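Call:
play_rows([
  [0, 0, 0],
  [0, 0, 0],
  [0, 0, 0],
  [0, 0, 0],
  [0, 0, 0],
  [0, 0, 0],
  [0, 0, 0],
], hand=[130, 180, 240, 240, 240, 240, 240], spin=[0, 0, 0, 0, 0, 0, 0], grip_force=15)

```text
clock: 3.85
ee_pos: [655.1, 92.5, 235.6]
orientation: [0.763, 0.647, 0.0, 0.0]
contact_force: [0.3, -0.9, 0.2]
opening: 21.1
```

```bash
python3 - <<'E'
from h import *
o=observe(); print({k:np.round(o[k],2).tolist() for k in ('ee_pos','contact_force','opening')})
P=o['ee_pos'];H=np.array([727.8,319.6]); v=P[:2]-H; print(np.linalg.norm(v), np.hypot(236,35))
for a in np.arange(0,1.70,0.1)[1:].tolist()+[1.64]:
    c,s=np.cos(-a),np.sin(-a); q=H+np.array([c*v[0]-s*v[1],s*v[0]+c*v[1]]); print(round(a,2),(q-P[:2]).round(1))
E
```

```text
{'ee_pos': [655.11, 92.5, 235.61], 'contact_force': [0.32, -0.85, 0.17], 'opening': 21.08}
238.4497145999499 238.58122306669483
0.1 [-22.3   8.4]
0.2 [-43.7  19. ]
0.3 [-63.9  31.6]
0.4 [-82.7  46.2]
0.5 [-100.    62.7]
0.6 [-115.5   80.7]
0.7 [-129.2  100.2]
0.8 [-140.9  121. ]
0.9 [-150.4  142.9]
1.0 [-157.7  165.6]
1.1 [-162.7  188.9]
1.2 [-165.3  212.6]
1.3 [-165.6  236.4]
1.4 [-163.5  260.1]
1.5 [-159.   283.5]
1.6 [-152.2  306.4]
1.64 [-148.8  315.3]
```

Call:
play_rows([
  [0, 0, 0],
  [0, 0, 0],
  [0, 0, 0],
], hand=[240, 240, 240], spin=[0, 0, 0])

```text
clock: 4.1
ee_pos: [654.8, 91.7, 235.3]
orientation: [0.763, 0.647, -0.001, 0.0]
contact_force: [-2.0, -1.4, 0.6]
opening: 10.7
```

Call:
play_rows([
  [-5.5, 1.9, 0],
  [-16, 5.8, 0],
  [-30, 12, 0],
  [-43.7, 19, 0],
  [-63.9, 31.6, 0],
  [-82.7, 46.2, 0],
  [-91.5, 54.2, 0],
  [-100, 62.7, 0],
], hand=[240, 240, 240, 240, 240, 240, 240, 240], spin=[-0.025, -0.07, -0.13, -0.2, -0.3, -0.4, -0.45, -0.5])

```text
clock: 4.77
ee_pos: [554.4, 156.1, 235.3]
orientation: [0.899, 0.437, 0.001, -0.0]
contact_force: [1.4, -0.9, -0.7]
opening: 10.7
```

```bash
python3 - <<'E'
from h import *
r=snap('top','top3')
o=observe(); print({k:np.round(o[k],2).tolist() for k in ('ee_pos','orientation','contact_force','torque','opening')})
E
```

```text
{'ee_pos': [552.54, 158.05, 235.28], 'orientation': [0.9, 0.44, 0.0, -0.0], 'contact_force': [-1.45, 2.31, -1.47], 'torque': [0.16, -0.07, -0.04], 'opening': 10.72}
```

View pics/top3.png

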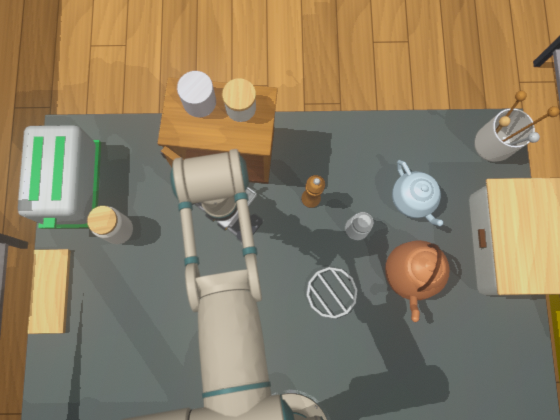

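Call:
play_rows([
  [-15.5, 18, 0],
  [-29.2, 37.5, 0],
  [-40.9, 58.3, 0],
  [-50.4, 80.2, 0],
  [-57.7, 102.9, 0],
  [-62.7, 126.2, 0],
  [-65.3, 149.9, 0],
  [-65.6, 173.7, 0],
], hand=[240, 240, 240, 240, 240, 240, 240, 240], spin=[-0.1, -0.2, -0.3, -0.4, -0.5, -0.6, -0.7, -0.8])

```text
clock: 5.48
ee_pos: [490.7, 329.6, 235.3]
orientation: [0.999, 0.052, 0.002, 0.0]
contact_force: [5.9, -1.4, -2.0]
opening: 10.4
```

Call:
play_rows([
  [2.1, 23.7, 0],
  [6.6, 47.1, 0],
  [13, 68, 0],
  [16.8, 78.9, 0],
  [16.8, 78.9, 0],
  [16.8, 78.9, 0],
], hand=[240, 240, 240, 240, 240, 240], spin=[-0.1, -0.2, -0.29, -0.34, -0.34, -0.34])

```text
clock: 5.98
ee_pos: [507.7, 407.8, 235.3]
orientation: [0.993, -0.115, 0.001, 0.0]
contact_force: [3.6, -0.8, -0.3]
opening: 10.6
```

```bash
python3 - <<'E'
from h import *
r=snap('top','top4');r=snap('scene','scene4')
o=observe(); print({k:np.round(o[k],2).tolist() for k in ('joints','ee_pos','orientation','contact_force','torque','opening')})
E
```

```text
{'joints': [0.57, 0.38, 1.28, -0.0, 1.48, 0.8], 'ee_pos': [507.29, 406.74, 235.27], 'orientation': [0.99, -0.12, 0.0, 0.0], 'contact_force': [3.68, -0.33, 0.57], 'torque': [-0.18, -0.78, 0.05], 'opening': 10.32}
```

View pics/top4.png

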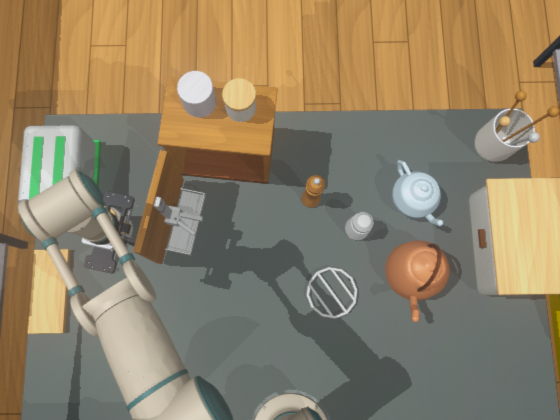

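View pics/scene4.png

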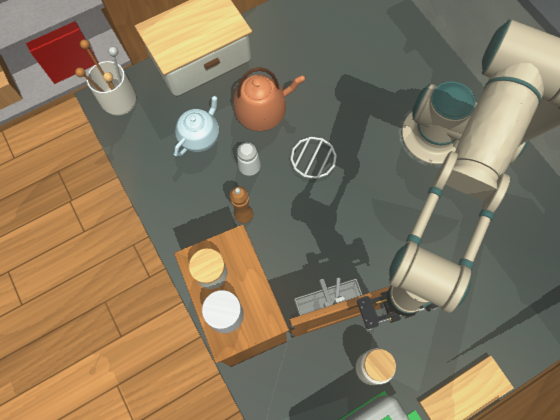

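Call:
play_rows([
  [0, 0, 0],
  [0, 0, 0],
  [0, 0, 0],
  [0, 0, 10],
  [0, 0, 40],
  [0, 0, 75],
  [0, 0, 110],
  [0, 0, 120],
], hand=[150, 90, 90, 90, 90, 90, 90, 90], spin=[0, 0, 0, 0, 0, 0, 0, 0])

```text
clock: 6.75
ee_pos: [507.1, 408.7, 362.2]
orientation: [0.993, -0.116, 0.004, -0.003]
contact_force: [0.6, 0.1, 0.7]
opening: 59.4
```

Call:
play_rows([
  [0, -15, 0],
  [0, -40, 0],
  [0, -65, 0],
  [0, -90, 0],
  [0, -115, 0],
  [0, -140, 0],
  [0, -165, 0],
  [0, -180, 0],
], hand=[60, 0, 0, 0, 0, 0, 0, 0], spin=[0.1, 0.2, 0.3, 0.42, 0.54, 0.66, 0.78, 0.9])

```text
clock: 7.42
ee_pos: [505.4, 225.5, 355.4]
orientation: [0.944, 0.33, -0.0, 0.0]
contact_force: [0.7, -0.2, -0.7]
opening: 93.6
```

Call:
play_rows([
  [5, -5, 0],
  [15, -10, 0],
  [25, -10, 0],
  [35, -10, 0],
  [45, -10, 0],
  [55, -10, 0],
  [65, -10, 0],
  [70, -10, 0],
], hand=[0, 0, 0, 0, 0, 0, 0, 0], spin=[0.12, 0.24, 0.36, 0.48, 0.6, 0.72, 0.84, 0.96])

```text
clock: 8.08
ee_pos: [576.7, 217.7, 354.8]
orientation: [0.685, 0.729, -0.0, -0.0]
contact_force: [0.7, -0.1, 0.1]
opening: 94.1
```

```bash
python3 - <<'E'
from h import *
r=snap('top','top5');r=snap('scene','scene5')
o=observe(); print({k:np.round(o[k],2).tolist() for k in ('joints','ee_pos','orientation','contact_force','torque','opening')})
a=cv2.imread('pics/top5.png')[130:290,110:310]; cv2.imwrite('pics/top5z.png',cv2.resize(a,None,fx=4,fy=4,interpolation=2))
a=cv2.imread('pics/scene5.png')[250:370,270:420]; cv2.imwrite('pics/scene5z.png',cv2.resize(a,None,fx=5,fy=5,interpolation=2))
E
```

```text
{'joints': [0.25, 0.3, 1.11, 0.0, 1.73, -1.38], 'ee_pos': [576.42, 217.73, 354.58], 'orientation': [0.69, 0.73, -0.0, -0.0], 'contact_force': [-0.62, -1.24, 0.53], 'torque': [0.01, -0.11, -0.03], 'opening': 94.07}
```

View pics/top5z.png

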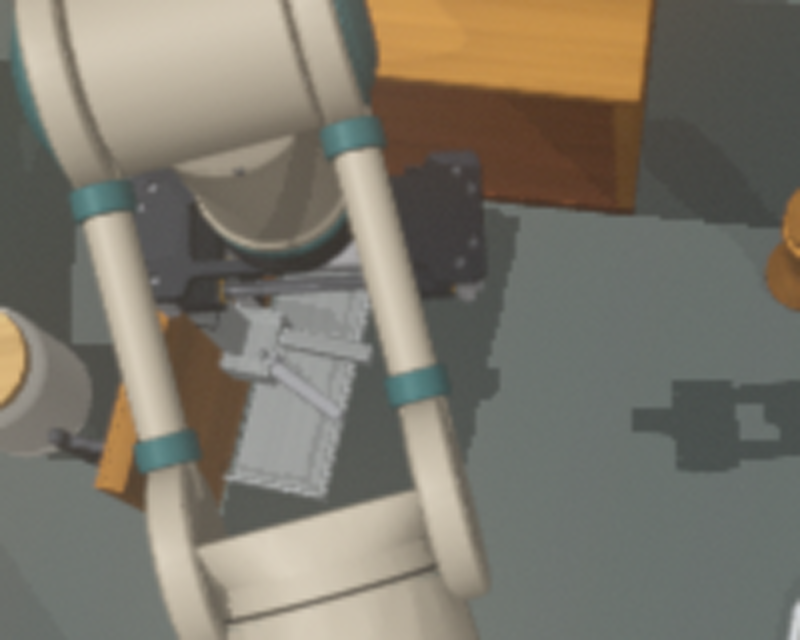

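View pics/scene5z.png

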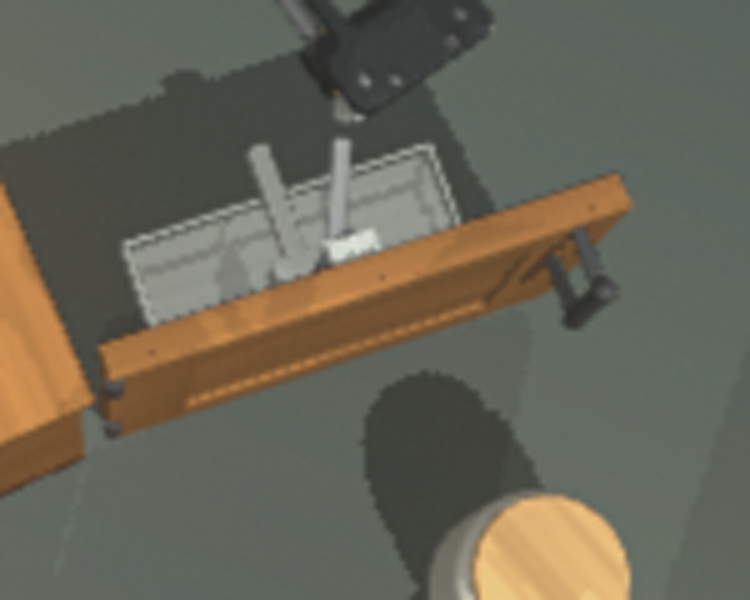

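```bash
python3 - <<'E'
from h import *
t=load('top5');s=load('scene5')
T=lambda x,y:(110+x/4,130+y/4); S=lambda x,y:(270+x/5,250+y/5)
for n,a,b in [('bar tip',T(371,352),S(259,148)),('bar near',T(283,337),S(290,245)),('pad tip',T(335,410),S(342,142))]:
    print(n,atz(t,*a,118).round(1),atz(s,*b,118).round(1),tri(t,a,s,b))
print('handle edge door outer',atz(s,*S(634,205),278),atz(s,*S(105,375),278),atz(t,*T(97,488),278),'inner',atz(s,*S(614,176),278),atz(s,*S(100,345),278))
H=np.array([727.8,319.6]);th=np.radians(-13.1); y=np.array([np.cos(th),np.sin(th)]);x=np.array([y[1],-y[0]])
f=lambda out,along:H-y*along+x*(15+out)
for n,p in [('tip',f(98,130)),('grip',f(67,130)),('face',f(0,130)),('padpin',f(27,147))]: 
    p=np.r_[p,118];print(n,p.round(1),((proj(t,p)-[110,130])*4).round(), ((proj(s,p)-[270,250])*5).round())
E
```

```text
bar tip [586.4 233.1 118. ] [586.9 240.1 118. ] (array([586.88651713, 236.48220635, 107.89628284]), np.float64(5.137758380282746))
bar near [597.9 294.  118. ] [600.4 293.3 118. ] (array([599.21815434, 293.72955432, 114.80084927]), np.float64(2.0971633810827384))
pad tip [546.3 257.3 118. ] [546.5 260.1 118. ] (array([546.32657835, 258.7531601 , 113.88656741]), np.float64(2.072895055324724))
handle edge door outer [473.85998284 379.05234397 278.        ] [730.96888116 319.88487537 278.        ] [473.13000554 374.90649992 278.        ] inner [474.14910664 362.70317884 278.        ] [725.95023182 306.80799133 278.        ]
tip [575.6 239.  118. ] [362. 368.] [276. 136.]
grip [582.6 269.2 118. ] [319. 358.] [294. 190.]
face [597.8 334.5 118. ] [224. 338.] [335. 309.]
padpin [575.1 312.  118. ] [256. 370.] [349. 251.]
```

Call:
play_rows([
  [0, 0, 0],
  [0, 5, 0],
  [-2, 10, 0],
  [-3, 15, 0],
  [-5, 20, 0],
  [-6, 25, -10],
  [-7, 30, -20],
  [-8, 35, -30],
], hand=[0, 0, 0, 0, 0, 0, 0, 0], spin=[0.12, 0.24, 0.36, 0.48, 0.6, 0.72, 0.84, 0.96])

```text
clock: 8.85
ee_pos: [567.3, 253.1, 325.2]
orientation: [0.272, 0.962, 0.0, -0.0]
contact_force: [-0.1, 0.4, -0.1]
opening: 93.6
```

Call:
play_rows([
  [0, 5, -15],
  [0, 10, -35],
  [0, 15, -60],
  [0, 17, -75],
  [0, 17, -85],
  [0, 17, -85],
], hand=[0, 0, 0, 0, 0, 0], spin=[0.1, 0.2, 0.28, 0.32, 0.32, 0.32])

```text
clock: 9.35
ee_pos: [566.3, 269.4, 238.0]
orientation: [0.118, 0.993, -0.001, -0.002]
contact_force: [-0.2, -0.5, -0.4]
opening: 93.9
```

```bash
python3 - <<'E'
from h import *
r=snap('wrist','wrist6');r=snap('scene','scene6')
o=observe(); print({k:np.round(o[k],3).tolist() for k in ('joints','ee_pos','orientation','contact_force','torque','opening')})
R=np.array(r['extrinsics'])
w=load('wrist6')
for p in [(586.6,236.5,118),(593.4,266.7,118),(546.3,258.7,118)]: print(proj(w,p).round())
a=cv2.imread('pics/scene6.png')[250:370,270:420]; cv2.imwrite('pics/scene6z.png',cv2.resize(a,None,fx=5,fy=5,interpolation=2))
E
```

```text
{'joints': [0.333, 0.342, 1.321, 0.0, 1.478, -2.572], 'ee_pos': [568.141, 269.714, 240.827], 'orientation': [0.118, 0.993, 0.0, 0.0], 'contact_force': [0.376, 0.029, 0.426], 'torque': [0.09, -0.116, -0.0], 'opening': 93.82}
[254. 180.]
[255. 212.]
[301. 193.]
```

View pics/wrist6.png

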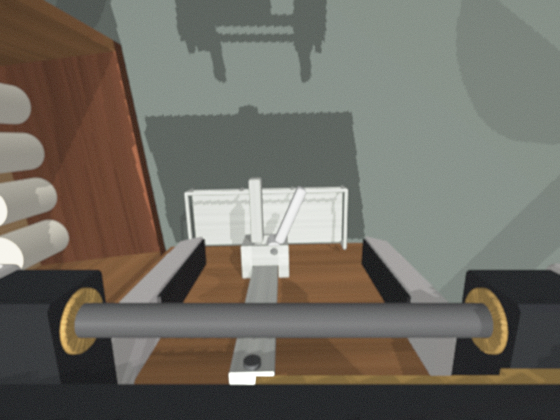

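View pics/scene6z.png

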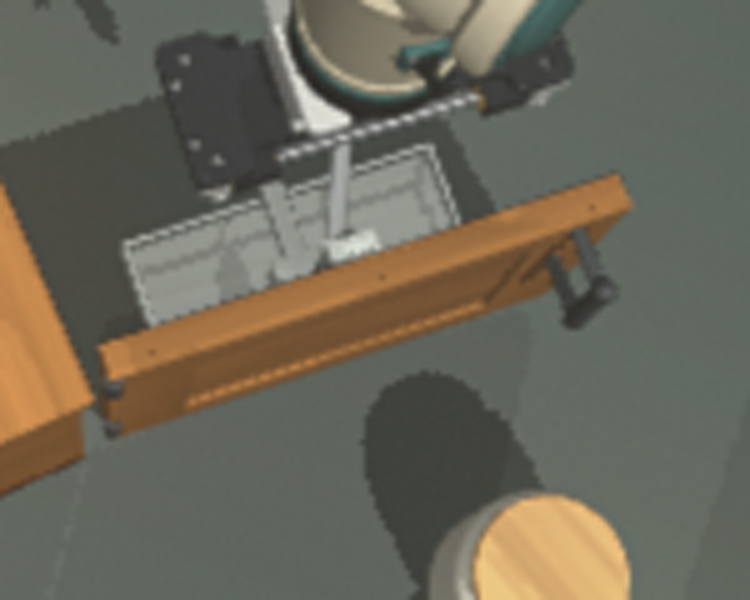

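Call:
play_rows([
  [0, 0, -15],
  [0, 0, -40],
  [0, 0, -65],
  [0, 0, -90],
  [0, 0, -115],
  [0, 0, -135],
  [0, 0, -147],
  [0, 0, -150],
], hand=[0, 0, 0, 0, 0, 0, 0, 0], spin=[0, 0, 0, 0, 0, 0, 0, 0])

```text
clock: 10.12
ee_pos: [567.7, 269.4, 89.3]
orientation: [0.118, 0.993, -0.0, -0.001]
contact_force: [-0.6, -0.2, 1.0]
opening: 94.1
```

Call:
play_rows([
  [0, 0, 0],
  [0, 0, 0],
], hand=[0, 0], spin=[0, 0])

```text
clock: 10.28
ee_pos: [569.5, 270.1, 91.9]
orientation: [0.117, 0.993, 0.001, 0.001]
contact_force: [1.3, 0.3, 0.7]
opening: 94.1
```

```bash
python3 - <<'E'
from h import *
r=snap('wrist','wrist7')
o=observe(); print({k:np.round(o[k],3).tolist() for k in ('joints','ee_pos','orientation','contact_force','torque','opening')})
a=cv2.imread('pics/wrist7.png')[160:385,60:500]; cv2.imwrite('pics/wrist7z.png',cv2.resize(a,None,fx=1.8,fy=1.8,interpolation=2))
print(np.round(r['extrinsics'],3).tolist())
E
```

```text
{'joints': [0.333, 0.434, 1.554, 0.0, 1.151, -2.574], 'ee_pos': [569.59, 270.206, 92.136], 'orientation': [0.117, 0.993, 0.001, 0.002], 'contact_force': [0.019, 0.461, -0.244], 'torque': [0.141, -0.055, -0.037], 'opening': 93.999}
[[-0.973, 0.226, 0.057, 553.639], [0.233, 0.946, 0.227, 204.623], [-0.002, 0.234, -0.972, 270.497], [0.0, 0.0, 0.0, 1.0]]
```

View pics/wrist7z.png

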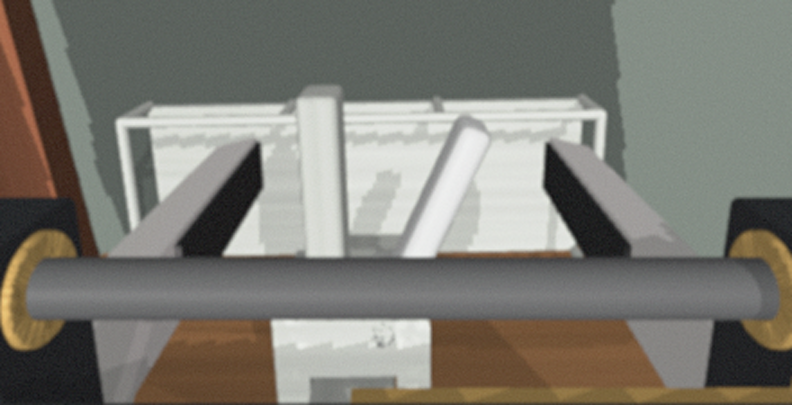

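```bash
python3 - <<'E'
from h import *
r=load('wrist7'); Z=lambda x,y:(60+x/1.8,160+y/1.8)
P=np.array([569.6,270.2]); yaw=2*np.arctan2(.993,.117); tx=np.array([np.cos(yaw),np.sin(yaw)]); ty=np.array([tx[1],-tx[0]])
print('yaw',yaw)
for n,p in [('barL tip',(299,95)),('barR tip',(342,95)),('barL near',(308,250)),('barR near',(344,250)),('padR tip',(490,135)),('padL near',(404,250)),('padR near',(438,250))]:
    q=atz(r,*Z(*p),118)[:2]; d=q-P; print(n,q.round(1),'along hinge',(-d@tx).round(1),'toward door',(d@ty).round(1))
E
```

```text
yaw 2.907024594783932
barL tip [590.4 234. ] along hinge 28.6 toward door -30.4
barR tip [578.8 236.8] along hinge 16.7 toward door -30.4
barL near [600.7 280.1] along hinge 28.0 toward door 16.8
barR near [590.4 282.5] along hinge 17.3 toward door 16.8
padR tip [541.3 257.6] along hinge -24.6 toward door -18.8
padL near [573.1 286.6] along hinge -0.4 toward door 16.8
padR near [563.3 289. ] along hinge -10.5 toward door 16.8
```

Call:
play_rows([
  [-0.6, 0.1, 0],
  [-1.2, 0.3, 0],
  [-1.8, 0.4, 0],
  [-2.4, 0.6, 0],
  [-2.9, 0.7, 0],
  [-2.9, 0.7, 0],
  [-2.9, 0.7, 0],
], hand=[16, 32, 48, 65, 78, 78, 78], spin=[0, 0, 0, 0, 0, 0, 0], grip_force=12)

```text
clock: 10.92
ee_pos: [566.4, 270.7, 90.5]
orientation: [0.117, 0.993, 0.0, 0.001]
contact_force: [2.9, -0.6, -0.7]
opening: 65.0
```

```bash
python3 - <<'E'
from h import *
r=snap('wrist','wrist8')
o=observe(); print({k:np.round(o[k],3).tolist() for k in ('ee_pos','orientation','contact_force','torque','opening')})
a=cv2.imread('pics/wrist8.png')[160:385,60:500]; cv2.imwrite('pics/wrist8z.png',cv2.resize(a,None,fx=1.8,fy=1.8,interpolation=2))
E
```

```text
{'ee_pos': [566.444, 270.72, 90.525], 'orientation': [0.117, 0.993, 0.0, 0.001], 'contact_force': [2.842, 0.992, -1.277], 'torque': [0.154, -0.501, 0.026], 'opening': 64.988}
```

View pics/wrist8z.png

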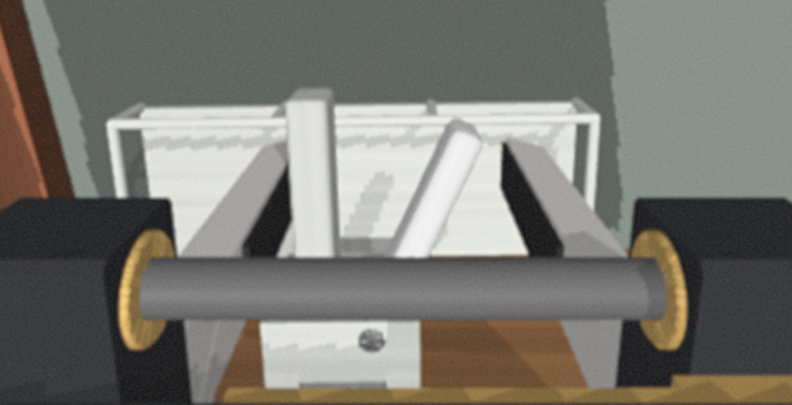

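Call:
play_rows([
  [1, -0.2, 0],
  [2, -0.5, 0],
  [3.1, -0.7, 0],
  [4.2, -1, 0],
  [5.2, -1.2, 0],
  [6.3, -1.5, 0],
  [7.4, -1.8, 0],
  [8.5, -2, 0],
], hand=[84, 90, 96, 102, 108, 114, 120, 126], spin=[0, 0, 0, 0, 0, 0, 0, 0])

```text
clock: 11.63
ee_pos: [574.3, 268.9, 90.5]
orientation: [0.117, 0.993, 0.0, 0.0]
contact_force: [3.0, 2.2, 2.2]
opening: 48.1
```

Call:
play_rows([
  [0, 0, 0],
  [0, 0, 0],
], hand=[126, 126], spin=[0, 0])

```text
clock: 11.8
ee_pos: [574.6, 268.8, 90.5]
orientation: [0.117, 0.993, 0.0, 0.001]
contact_force: [4.5, 2.2, 0.6]
opening: 47.8
```

```bash
python3 - <<'E'
from h import *
r=snap('wrist','wrist9')
o=observe(); print({k:np.round(o[k],3).tolist() for k in ('ee_pos','orientation','contact_force','torque','opening')})
a=cv2.imread('pics/wrist9.png')[160:385,60:500]; cv2.imwrite('pics/wrist9z.png',cv2.resize(a,None,fx=1.8,fy=1.8,interpolation=2))
E
```

```text
{'ee_pos': [574.611, 268.825, 90.473], 'orientation': [0.117, 0.993, 0.0, 0.001], 'contact_force': [5.931, 2.276, 1.428], 'torque': [0.559, -0.92, 0.194], 'opening': 47.583}
```

View pics/wrist9z.png

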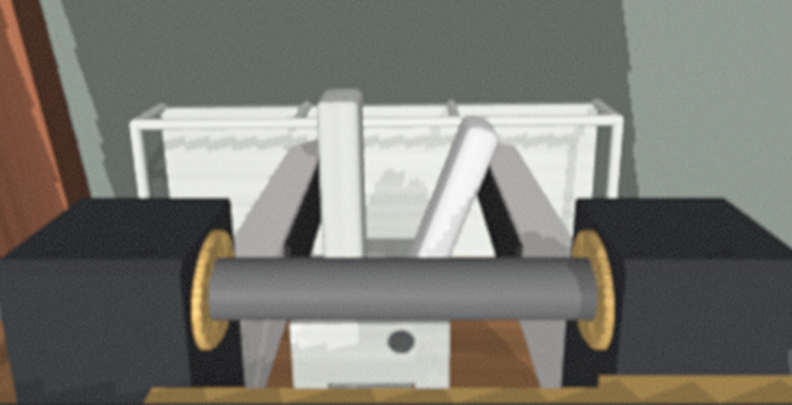

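```bash
cat > ang.py <<'E'
from h import *
def rel(tag,pts,z=118):
    r=load(tag); o=observe(); P=np.array(o['ee_pos'])[:2]; q=o['orientation']; yaw=2*np.arctan2(q[1],q[0])
    tx=np.array([np.cos(yaw),np.sin(yaw)]); ty=np.array([tx[1],-tx[0]])
    for n,p in pts:
        a=atz(r,60+p[0]/1.8,160+p[1]/1.8,z)[:2]; d=a-P; print(n,a.round(1),(-d@tx).round(1),(d@ty).round(1))
E
python3 - <<'E'
from ang import *
rel('wrist9',[('bL',(320,97)),('bR',(361,97)),('bLn',(323,250)),('bRn',(362,250)),('pRt',(497,135)),('pRn',(450,250)),('pLt',(466,120)),('pLn',(417,250))])
E
```

```text
bL [589.8 234.3] 22.7 -30.0
bR [578.8 236.9] 11.5 -30.0
bLn [601.1 279.1] 23.4 16.2
bRn [590.  281.8] 12.0 16.2
pRt [544.7 256.3] -26.2 -19.2
pRn [564.9 287.7] -13.8 16.1
pLt [552.2 250. ] -17.5 -23.5
pLn [574.3 285.5] -4.2 16.1
```

Call:
play_rows([
  [0, 0, 0],
  [0, 0, 2],
  [0, 0, 5],
  [0, 0, 8],
  [0, 0, 10],
  [0, 0, 10],
  [0, 0, 10],
], hand=[128, 128, 128, 128, 128, 128, 128], spin=[0, 0, 0, 0, 0, 0, 0])

```text
clock: 12.43
ee_pos: [574.8, 269.0, 99.9]
orientation: [0.117, 0.993, 0.001, 0.001]
contact_force: [6.4, 2.6, -2.9]
opening: 47.2
```

```bash
python3 - <<'E'
from h import *
r=snap('wrist','wrist10')
o=observe(); print({k:np.round(o[k],3).tolist() for k in ('ee_pos','orientation','contact_force','torque','opening')})
a=cv2.imread('pics/wrist10.png')[160:385,60:500]; cv2.imwrite('pics/wrist10z.png',cv2.resize(a,None,fx=1.8,fy=1.8,interpolation=2))
E
```

```text
{'ee_pos': [574.811, 268.96, 99.902], 'orientation': [0.117, 0.993, 0.001, 0.001], 'contact_force': [6.745, 3.386, -2.827], 'torque': [0.654, -1.141, 0.254], 'opening': 47.13}
```

View pics/wrist10z.png

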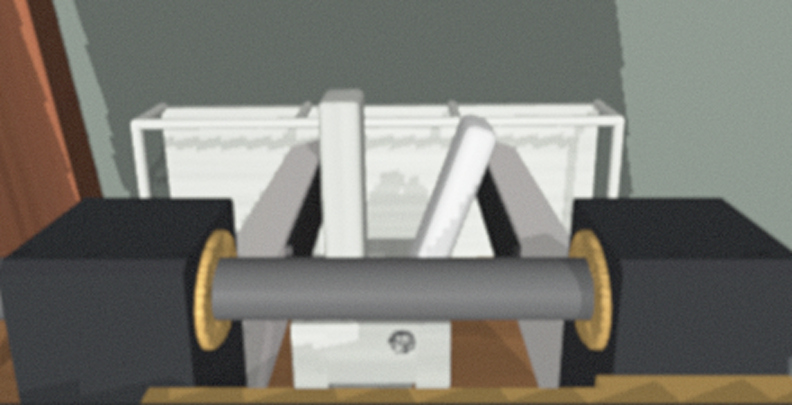

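Call:
play_rows([
  [0, 0, 2],
  [0.2, 0, 8],
  [0.4, -0.1, 18],
  [0.5, -0.1, 30],
  [0.5, -0.1, 42],
  [0.5, -0.1, 54],
  [0.5, -0.1, 64],
  [0.5, -0.1, 70],
], hand=[128, 128, 128, 128, 128, 128, 128, 128], spin=[0, 0, 0, 0, 0, 0, 0, 0])

```text
clock: 13.15
ee_pos: [574.8, 269.0, 170.4]
orientation: [0.117, 0.993, 0.001, 0.0]
contact_force: [5.3, 2.9, -3.3]
opening: 46.9
```

Call:
play_rows([
  [0, 0, 0],
  [0, 0, 0],
  [0, 0, 0],
], hand=[128, 128, 128], spin=[0, 0, 0])

```text
clock: 13.4
ee_pos: [574.8, 269.0, 169.6]
orientation: [0.117, 0.993, 0.001, 0.0]
contact_force: [6.1, 3.7, -2.6]
opening: 47.3
```

```bash
python3 - <<'E'
from h import *
for n in ['wrist','top','scene']: r=snap(n,n+'11')
o=observe(); print({k:np.round(o[k],3).tolist() for k in ('joints','ee_pos','orientation','contact_force','torque','opening')})
a=cv2.imread('pics/top11.png')[130:290,110:310]; cv2.imwrite('pics/top11z.png',cv2.resize(a,None,fx=4,fy=4,interpolation=2))
a=cv2.imread('pics/scene11.png')[250:370,270:420]; cv2.imwrite('pics/scene11z.png',cv2.resize(a,None,fx=5,fy=5,interpolation=2))
E
```

```text
{'joints': [0.328, 0.385, 1.43, 0.001, 1.325, -2.58], 'ee_pos': [574.812, 269.002, 169.476], 'orientation': [0.117, 0.993, 0.001, 0.0], 'contact_force': [6.533, 2.779, -2.841], 'torque': [0.693, -1.103, 0.177], 'opening': 46.804}
```

View pics/wrist11.png

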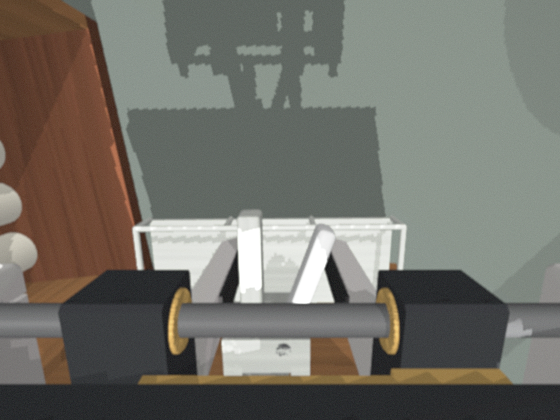

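View pics/top11z.png

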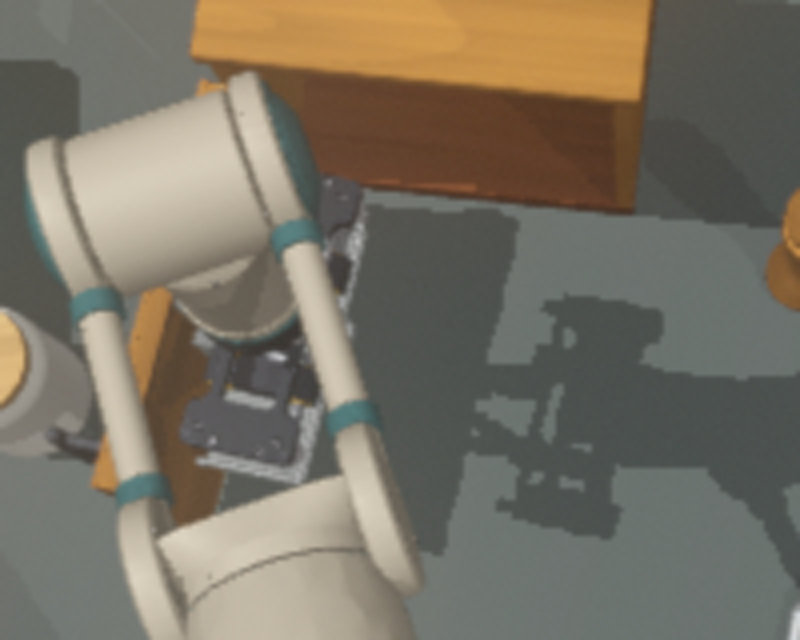

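View pics/scene11z.png

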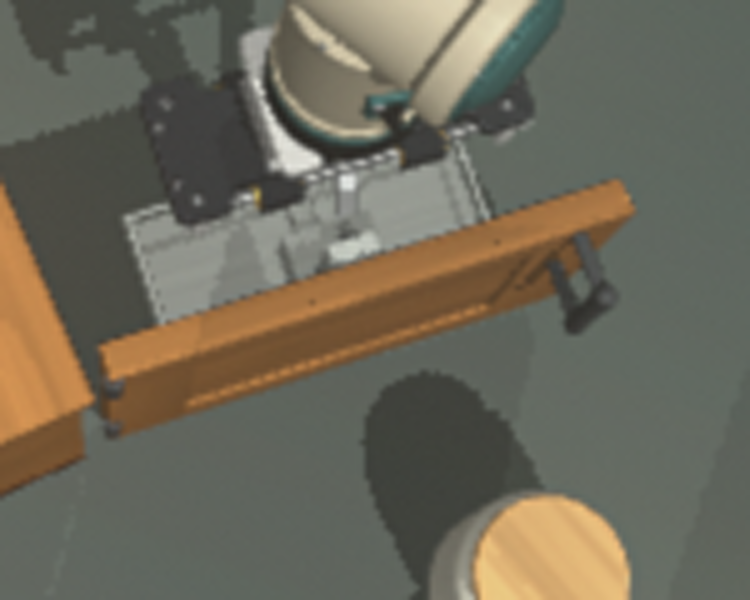

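```bash
python3 - <<'E'
from h import *
for t in ['wrist8','wrist9','wrist10','wrist11']:
    r=load(t); g=cv2.cvtColor(r['color'],cv2.COLOR_RGB2GRAY).astype(float)
    # rim front edge row, and side posts
    res=[]
    for row in range(231,240,2):
        L=g[row,120:160]; i=np.argmax(np.diff(L)); 
        R=g[row,380:425]; j=np.argmin(np.diff(R))
        def sub(a,k):
            d=np.abs(np.diff(a)); s=slice(max(k-1,0),k+2); return (np.arange(len(d))[s]*d[s]).sum()/d[s].sum()
        res.append((120+sub(L,i),380+sub(R,j)))
    res=np.array(res); print(t,res.round(2).tolist(),(res[:,1]-res[:,0]).round(2))
    col=g[215:240,[180,210,300,340]]; print('rows',[215+int(np.argmax(np.diff(col[:,k]))) for k in range(4)])
E
for t in 9 10 11; do :; done
python3 - <<'E'
import cv2,numpy as np
a=[cv2.resize(cv2.imread(f'pics/wrist{t}.png')[200:260,120:420],None,fx=2.6,fy=2.6,interpolation=2) for t in (9,10,11)]
cv2.imwrite('pics/cmp.png',np.vstack(a))
E
```

```text
wrist8 [[137.91, 392.1], [137.84, 392.05], [138.04, 391.97], [120.11, 391.89], [120.22, 391.76]] [254.18 254.22 253.93 271.78 271.54]
rows [219, 218, 223, 216]
wrist9 [[131.16, 405.06], [131.31, 405.04], [131.71, 390.33], [131.97, 390.21], [132.17, 390.02]] [273.91 273.73 258.62 258.24 257.84]
rows [219, 218, 218, 217]
wrist10 [[131.74, 391.07], [132.01, 391.06], [132.21, 405.13], [132.62, 405.01], [132.74, 404.92]] [259.32 259.05 272.92 272.39 272.18]
rows [219, 218, 217, 217]
wrist11 [[131.38, 405.2], [131.85, 405.05], [132.12, 404.99], [132.23, 404.98], [132.73, 404.78]] [273.82 273.2  272.87 272.74 272.05]
rows [219, 218, 217, 218]
```

View pics/cmp.png

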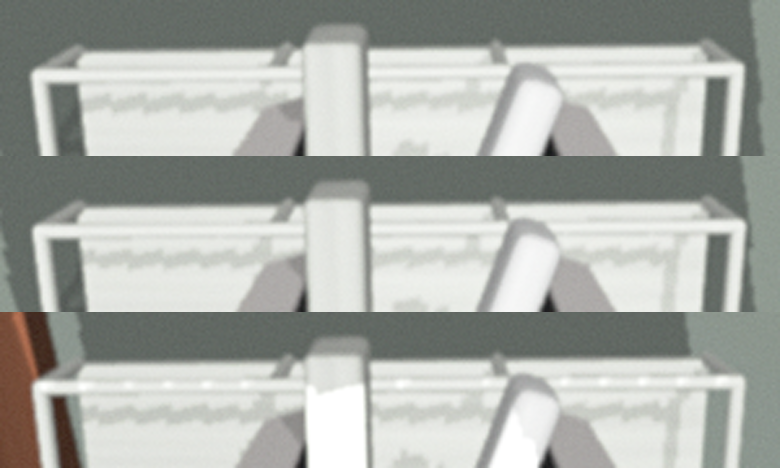

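Call:
play_rows([
  [0, 0, 1.5],
  [0, 0, 3.5],
  [0, 0, 5.5],
  [0, 0, 6.2],
  [0, 0, 6.2],
  [0, 0, 6.2],
], hand=[128, 128, 128, 128, 128, 128], spin=[0, 0, 0, 0, 0, 0])

```text
clock: 14.05
ee_pos: [574.8, 269.0, 175.6]
orientation: [0.117, 0.993, 0.001, 0.0]
contact_force: [6.1, 3.1, -2.2]
opening: 46.7
```

```bash
python3 - <<'E'
from h import *
r=snap('wrist','wrist12')
g=cv2.cvtColor(r['color'],cv2.COLOR_RGB2GRAY).astype(float)
for row in (231,233,235): print(120+np.argmax(np.diff(g[row,120:160])),398+np.argmin(np.diff(g[row,398:425])))
o=observe(); print({k:np.round(o[k],3).tolist() for k in ('joints','ee_pos','orientation','contact_force','torque','opening')})
E
```

```text
131 405
132 405
132 405
{'joints': [0.328, 0.381, 1.421, 0.001, 1.339, -2.58], 'ee_pos': [574.814, 268.996, 175.598], 'orientation': [0.117, 0.993, 0.001, 0.0], 'contact_force': [5.959, 3.622, -2.67], 'torque': [0.721, -1.119, 0.186], 'opening': 46.927}
```

View pics/wrist12.png

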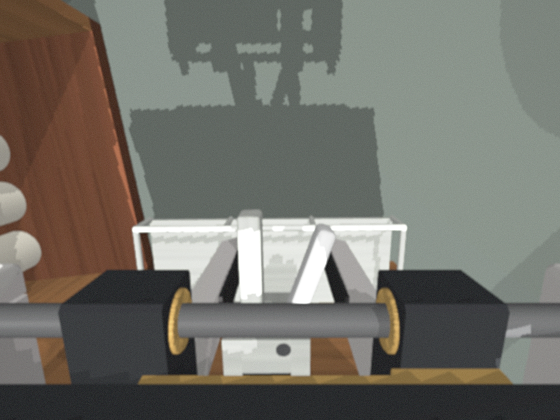

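Call:
play_rows([
  [0.9, -0.2, 0],
  [1.8, -0.4, 0],
  [2.7, -0.6, 0],
  [3.6, -0.9, 0],
  [4.5, -1.1, 0],
  [5.4, -1.3, 0],
  [6.3, -1.5, 0],
  [7.2, -1.7, 0],
], hand=[133, 138, 143, 148, 153, 158, 163, 168], spin=[0, 0, 0, 0, 0, 0, 0, 0], grip_force=25)

```text
clock: 14.77
ee_pos: [581.6, 267.3, 175.4]
orientation: [0.117, 0.993, 0.0, -0.0]
contact_force: [4.3, 3.0, -1.8]
opening: 32.7
```

```bash
python3 - <<'E'
from h import *
r=snap('wrist','wrist13')
o=observe(); print({k:np.round(o[k],3).tolist() for k in ('joints','ee_pos','orientation','contact_force','torque','opening')})
E
```

```text
{'joints': [0.321, 0.39, 1.407, 0.001, 1.345, -2.586], 'ee_pos': [581.749, 267.245, 175.441], 'orientation': [0.117, 0.993, 0.0, -0.0], 'contact_force': [4.854, 2.781, -2.678], 'torque': [0.675, -1.037, 0.315], 'opening': 32.431}
```

View pics/wrist13.png

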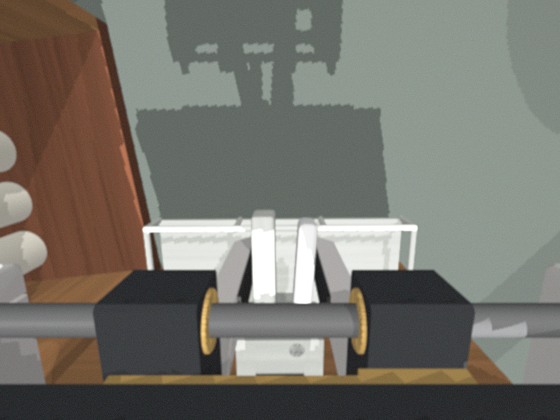

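Call:
play_rows([
  [0.7, -0.2, 0],
  [1.3, -0.3, 0],
  [1.3, -0.3, 0],
  [1.3, -0.3, 0],
  [1.3, -0.3, 0],
  [1.3, -0.3, 0],
  [1.3, -0.3, 0],
], hand=[173, 178, 185, 190, 190, 190, 190], spin=[0, 0, 0, 0, 0, 0, 0], grip_force=30)

```text
clock: 15.4
ee_pos: [583.0, 267.3, 175.4]
orientation: [0.117, 0.993, 0.001, -0.0]
contact_force: [5.5, 3.9, -3.7]
opening: 29.3
```

```bash
python3 - <<'E'
from h import *
for n in ['wrist','top','scene']: snap(n,n+'14')
r=load('wrist14'); g=cv2.cvtColor(r['color'],cv2.COLOR_RGB2GRAY).astype(float)
for row in (231,233,235): a=125+np.argmax(np.diff(g[row,125:170]));b=405+np.argmin(np.diff(g[row,405:435])); print(a,b,b-a)
o=observe(); print({k:np.round(o[k],3).tolist() for k in ('joints','ee_pos','orientation','contact_force','torque','opening')})
a=cv2.imread('pics/scene14.png')[170:370,170:420]; cv2.imwrite('pics/scene14z.png',cv2.resize(a,None,fx=3,fy=3,interpolation=2))
E
```

```text
144 419 275
145 418 273
145 418 273
{'joints': [0.321, 0.392, 1.404, 0.001, 1.345, -2.587], 'ee_pos': [582.968, 267.302, 175.415], 'orientation': [0.117, 0.993, 0.001, -0.0], 'contact_force': [5.562, 3.743, -3.198], 'torque': [0.811, -1.055, 0.344], 'opening': 28.99}
```

View pics/wrist14.png

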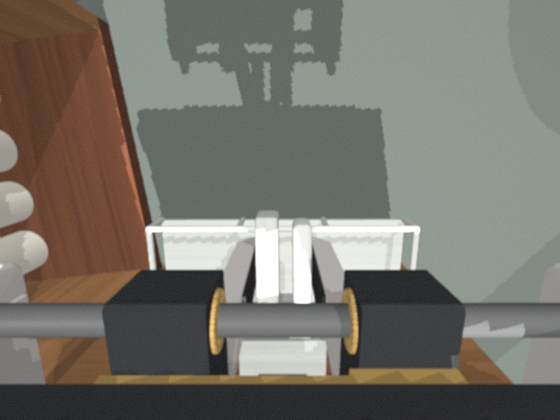

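View pics/scene14z.png

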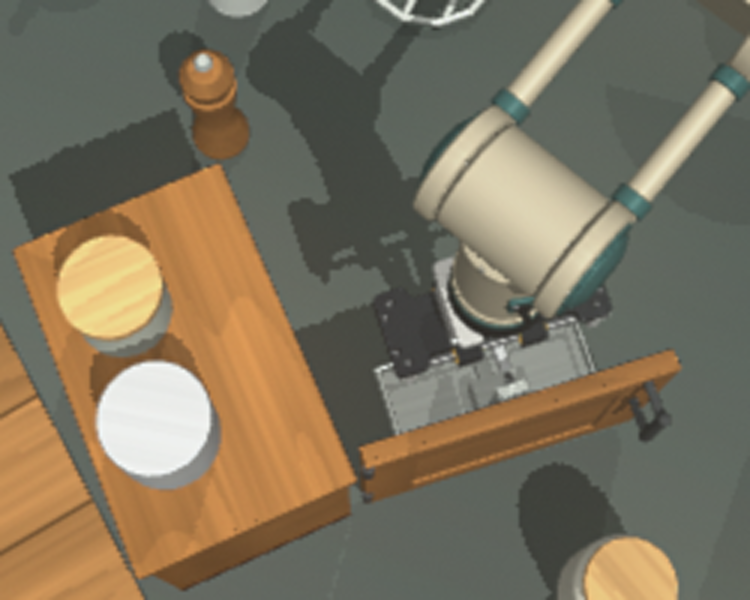

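View pics/top14.png

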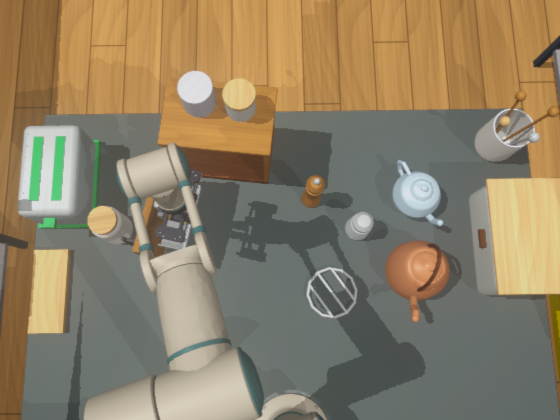

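Call:
play_rows([
  [0, 0, 0],
  [0, 0, 0],
  [0, 0, 0],
  [0, 0, 0],
  [0, 0, 0],
  [0, 0, 0],
], hand=[190, 190, 190, 190, 190, 190], spin=[0, 0, 0, 0, 0, 0])

```text
clock: 16.05
ee_pos: [583.0, 267.3, 175.4]
orientation: [0.117, 0.993, 0.001, -0.0]
contact_force: [5.7, 4.4, -3.0]
opening: 29.0
```

```bash
python3 - <<'E'
from h import *
for n in ['wrist','scene']: snap(n,n+'15')
r=load('wrist15'); g=cv2.cvtColor(r['color'],cv2.COLOR_RGB2GRAY).astype(float)
for row in (231,233,235): a=125+np.argmax(np.diff(g[row,125:170]));b=405+np.argmin(np.diff(g[row,405:435])); print(a,b,b-a)
o=observe(); print({k:np.round(o[k],3).tolist() for k in ('ee_pos','contact_force','opening')})
b=cv2.absdiff(cv2.imread('pics/top14.png'),cv2.imread('pics/top0.png'))
s=load('scene15'); a=cv2.imread('pics/scene15.png')[250:370,270:420]; cv2.imwrite('pics/scene15z.png',cv2.resize(a,None,fx=5,fy=5,interpolation=2))
E
```

```text
145 419 274
145 418 273
145 418 273
{'ee_pos': [582.96, 267.31, 175.411], 'contact_force': [5.27, 3.438, -2.415], 'opening': 29.133}
```

View pics/scene15z.png

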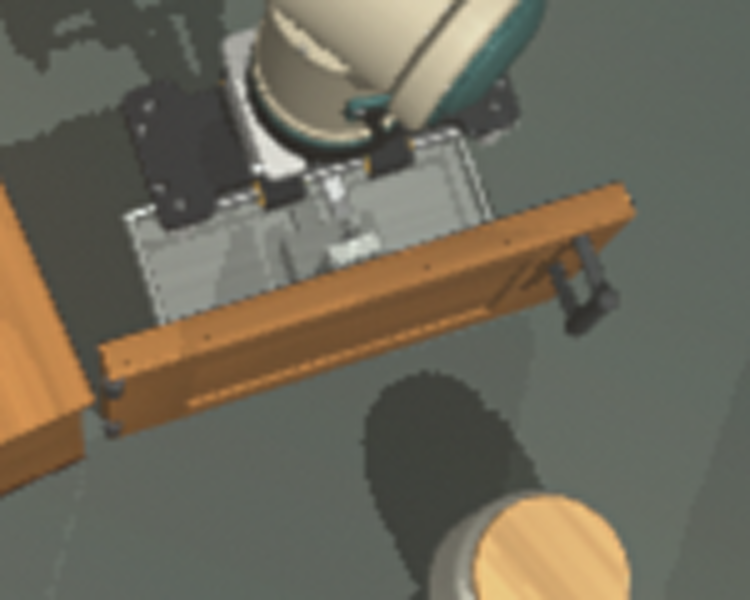

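```bash
python3 - <<'E'
from h import *
s=load('scene5');s2=load('scene15')
S=lambda x,y:(270+x/5,250+y/5)
for a,b in [((124,243),(124,216)),((432,147),(457,128))]:
    p=atz(s,*S(*a),68)[:2]
    print(p.round(1),[(z,((proj(s2,np.r_[p,z])-[270,250])*5).round(0).tolist()) for z in (143,153,163)],b)
E
```

```text
[671.4 239.7] [(143, [125.0, 218.0]), (153, [125.0, 214.0]), (163, [125.0, 210.0])] (124, 216)
[495.  281.1] [(143, [449.0, 117.0]), (153, [451.0, 113.0]), (163, [453.0, 108.0])] (457, 128)
```

```bash
python3 - <<'E'
import cv2,numpy as np
a=[cv2.resize(cv2.imread(f'pics/scene{t}.png')[265:325,285:385],None,fx=7,fy=7,interpolation=2)[:290] for t in (5,15)]
cv2.imwrite('pics/cmp2.png',np.vstack(a))
E
```

```text
(no output)
```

View pics/cmp2.png

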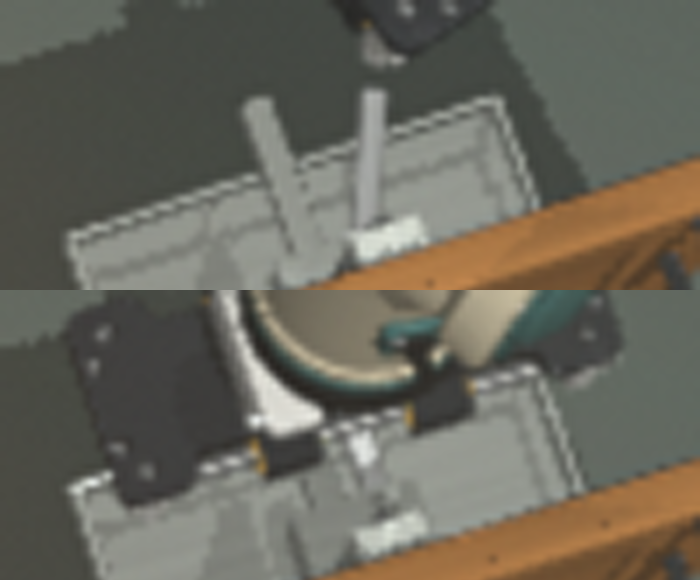

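```bash
python3 - <<'E'
from h import *
for t,z,L,R in [('wrist9',68,(60+131/1.8,160+123/1.8),(60+622/1.8,160+121/1.8)),('wrist7',68,(60+117/1.8,160+121/1.8),(60+604/1.8,160+116/1.8)),('wrist6',68,(186,192),(347,188)),('wrist14',153,(147,229),(418,229)),('wrist11',147,(135,228),(405,227))]:
    r=load(t); a=atz(r,*L,z);b=atz(r,*R,z); d=b-a; print(t,a.round(1),b.round(1),np.linalg.norm(d).round(1),np.degrees(np.arctan2(-d[1],-d[0])).round(2))
s=load('scene15');s5=load('scene5');Q=lambda x,y:(285+x/7,265+y/7)
print(atz(s,*Q(68,198),153),atz(s,*Q(540,80),153)); print(atz(s5,*Q(68,237),68),atz(s5,*Q(498,98),68))
E
```

```text
wrist9 [670.4 237.9  68. ] [494.1 279.1  68. ] 181.1 -13.15
wrist7 [671.  237.5  68. ] [494.8 277.5  68. ] 180.7 -12.81
wrist6 [670.  236.9  68. ] [494.  274.8  68. ] 180.0 -12.18
wrist14 [669.6 239.1 153. ] [494.5 280.8 153. ] 180.0 -13.38
wrist11 [669.1 238.3 147. ] [494.6 279.2 147. ] 179.3 -13.19
[672.77560961 240.44391009 153.        ] [496.26248205 292.54168886 153.        ]
[672.01292615 240.18011585  68.        ] [494.97301272 279.79274479  68.        ]
```

```bash
python3 - <<'E'
from plant import close_job, observe
o=observe(); print(o['clock'],o['ee_pos'],o['opening'])
print(close_job())
E
```

```text
16.15 [582.96032112 267.30975996 175.41124629] 29.13268953402987
the job is handed in; nothing more can be done
None
```

I opened the door, lifted the shelf to the mark with a part squeeze, and closed the lever there. I handed the job in at 16.2 s with the gripper still holding the thumb bar and closed lever.

**Final checks**
- **Door:** about 1.68 rad open by the handle's arc. It may have crept roughly 0.01 rad wider while I squeezed.
- **Lift:** the gripper stood at about 46–47 mm opening while lifting, which by your figures is about 0.3 rad on the lever, above the clamping range.
- **Height:** the gripper rose 85 mm from where it took hold of the resting leg. The tray rim in the wrist view measured 180 mm wide when taken at the height it should have at the mark, good to about 2 mm, with no slip seen.
- **Lever:** opening 29 mm and stable, with bar and paddle parallel. You give 30 mm closed; the gripper also read slightly low on the 11 mm handle bar.
- **Other things:** the kettle, teapot, mill, shaker, trivet and jar look unmoved in the top picture.
- **Forces:** outside force at the wrist stayed under about 8 N in all readings.

**Unconfirmed or disagreeing**
- **Mark not seen:** I could not see the collar edge against the mark, because the door and hand hid it. The height rests on the gripper's rise and the tray rim.
- **Tray corner:** one corner read about 11 mm off in the scene view, though the wrist view put it in place. I think the arm partly hid that corner and went with the wrist view.

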